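Half-open the sprung shutter of a tube viewer

ROBOT

A 7-joint arm with a two-finger parallel gripper is mounted at the origin on a cart in front of the work surface, level with it; the furniture and walls round the work are solid. World frame = base frame: x ahead of the robot, y to its left, z up, the work surface at z = 0. Lengths are in m, angles in rad, forces in N, time in s.
With the tool pointing down it reaches from about 0.35 to 0.9 m from the base axis. Payload 8.1 kg.
Tool frame: the origin (TCP) lies on the centre line of the jaws, within the pads' length; the fingertips stand tip_reach ahead of it and the grasp point (between the pads) lies 5 mm behind it (tip_reach is the distance from the TCP to the fingertips, in m); z points along the fingers, y is the line along which they close (so a half turn about z gives the same grasp; the last joint's range is limited). The gripper opens to 92 mm and grips with 3 to 60 N. Pads are 19 mm wide; open, the fingers measure 130 mm over their backs; the gripper's body (75 mm by 190 mm) begins 47 mm behind the grasp point.
Start: joints at [1.161, 0.434, 0.025, 1.573, -0.012, 1.134, -0.075], TCP at [0.189, -0.596, 0.241] pointing down, gripper open.
Joint ranges: [-2.62, 2.62], [-0.44, 2.09], [-1.27, 1.32], [0.08, 2.57], [-1.32, 4.46], [0.12, 2], [-2.74, 2.74]. Speed limits (rad/s): [2.22, 2.22, 3.01, 3.01, 3.14, 3.14, 3.14].

INTERFACE

Orientations are given as a unit quaternion [x, y, z, w].
In Python, from bench import * gives the robot as it stands.
- The arm moves only by the shell command python3 -m pendant 'ROWS' [OPENING] [FORCE]. ROWS is JSON, a list of rows, each a list of 6 numbers: the shift along the world's x, y, z normalised to -1 to 1, where 1 is 0.15 m, then the turn, a rotation vector about the world's x, y, z normalised to -1 to 1, where 1 is 0.5 rad. A call has 1 to 20 rows; each row shifts and turns the commanded pose from where the row before left it; what a row does not reach is not made up. A row lasts 1/8 s, in which the tool goes at most 62.5 mm and 10.7 degrees, less where a joint would pass 70% of its speed; a pose out of reach is approached as far as the arm can. A call with a number of a shift or a turn outside -1 to 1 is refused whole. A call with a gripper value outside its range is refused whole. OPENING is the closure, from 0 (fully open) to 1 (shut), set as the call begins (- or left out, the last holds). The fingers move at their own pace and stop on an object; FORCE is the grip in N (left out, the last holds). Time passes only in rows, so rows that do not move let the fingers close. It gives the time, the measured TCP pose, the force, the opening and the grip force at its end, in the units of the state.
- get_obs(): the state, without advancing time (a new reading comes with each control period).
- grab_frame(name): name is "side" or "top" or "wrist"; returns (picture, depth): 480x640x3 uint8, red, green, blue; 480x640 float32, m along the optical axis (not along the pixel's ray), 0 where there is no reading.
- camera_info(name): a dict with "fov_y" (degrees; the focal length in pixels is half the picture's height over the tangent of half this angle, whatever the lens; pixels are square), "cx", "cy" (the principal point, pixels), "world_to_cam" (4x4, takes a point from world to camera coordinates). Camera axes: x right, y up, looking along -z (the intrinsics and any distortion apply to the point x, -y, -z); pixel columns grow to the right and rows downward; lengths in m; the calibration is good to about 2 mm. A picture is of the moment at which its call begins: read the wrist's pose just before it. camera_info takes no time and is no camera call; for the wrist camera it gives the pose at the moment of the call.
- close_job(): hands the job in; it is judged then, once.
Trained networks look in the newest picture that a camera, given by its name, has taken for a name from the list of things; names that differ only in an ending like _2 or _b are one class to them, and where a whole thing is asked for, a point or a joint stands for the part that bears it (a point fixed in the world has none). Each returns a list of dicts, best first, with "conf" (0 to 1); they miss things now and then, are a little off and sometimes report something else, mostly with a low value. They report only what shows in the picture. A call takes as long as a camera call.
- find_in(camera, thing): "location" ([x, y, z] in m, in world coordinates, good to about 4 mm: the middle of the surface that is visible of it).
- cut_out(camera, thing): "region" (480x640 bool, what is visible of it).
The state is a dict: "clock": time; "qpos": joint angles; "qvel": joint speeds; "tau": joint torques, N m; "ee_pos": TCP position; "tool_rot": TCP orientation; "force": force on the tool from outside, world axes, zero at the start; "moment": the same for the moment, N m; "grip_width": finger opening in m; "grasp_force": force on a finger pad.
Only numpy, scipy, OpenCV 4.12 (cv2) and the standard library are available. Lean on these libraries where they do the work, as an engineer would, in place of code of your own. Each camera call takes 0.05 s, during which the arm holds its last target. There are 200 camera calls.

TASK

On the tube viewer (the low white hood with a dark steel shutter on top), slide the tube carriage fully home under the hood while the shutter is still shut. Then slide the spring-loaded shutter by its black grip to half open, so that its edge stands at the middle of the window, never letting it go much wider than that, and finish while still holding it there, because the spring would shut it. Leave everything else on the table where it is.

Things in the scene. Friction and masses are not known exactly. Their poses are not given: they have to be found in the camera images.
- tube_viewer: Fixed tube viewer. Origin: on the table, below the middle of the window; z up, y along the runway from the hood to the carriage's handle (about the robot's left), x about away from the robot. Grey base plate 110 x 345 x 8 mm, y -125 to +220. White hood 101 mm wide in x, y -111 to +51, top at z = 50; a spring barrel on its rear wall reaches x = +64 below z = 40. Carriage mouth at its +y end.
- window (a point): Middle of the window in the hood's top face, 50 mm above the table. The window is 58 mm long (viewer y) and 33 mm wide. Shutter rails 27.5 mm to either side of it in x rise to 57 mm above the table. Dark ticks on the hood's -x side, at viewer y = -20 (shut), -50 (half, the longest) and -80 mm (open), show where the middle of the shutter's grip stands.
- carriage (a joint): Tube carriage with a sample tube clipped flat on it: travel in m, 0 = pulled fully out, 0.09 = fully home against its stop; it moves along the viewer's -y axis as the value grows. Starts between 0 and 0.03. Stays where it is left; friction about 2 N.
- carriage_grip (a point): Top centre of the carriage's black upright handle block, 75 mm above the table; the block is 30 mm (viewer x) by 14 mm (viewer y) and starts 22 mm above the table. At viewer x = 0, y = 185 mm with the carriage fully out, 95 mm fully home (37 mm then clear between it and the hood). The carriage plate below is 56 mm wide, its top 14.5 mm above the table.
- shutter_slide (a joint): Shutter: travel in m, 0 = shut, 0.03 = half open, 0.06 = fully open; it moves along the viewer's -y axis (away from the carriage's handle) as the value grows. A spring closes it: about 4 N when shut, 9 N at half, 14 N fully open. Starts at 0.
- shutter: Dark steel shutter with a black upright grip block; axes as the viewer's. Origin: middle of the grip's foot, 53.5 mm above the table, viewer x = 0, y = -20 mm when shut, -50 mm at half. The block is 30 mm (x) by 14 mm (y), 32 mm tall (foot 20 mm in y, 3.5 mm high). The shutter plate, 60 mm long in y, has its +y edge 50 mm to the +y side of this origin: at half, in the middle of the window.
- white_rack_1: Bystander to be left alone: white 10-hole tube rack about 110 mm long and 62 mm tall with tape ends sticking out. Origin: centre of its underside.
- tape_roll: Bystander to be left alone: roll of tape lying flat, 46 mm across, 19 mm high, in front of the viewer. Origin: centre of its underside.
- marker: Bystander to be left alone: black marker pen lying flat, 136 mm long, 16 mm high, along its y axis, behind the viewer. Origin: centre of its underside.
- tube_clamp_forceps: Bystander to be left alone: steel scissor-like forceps lying flat, 138 mm long, at the left. Origin: centre of its underside.
- plaster_roll: Bystander to be left alone: roll of plaster lying flat, 41 mm across, 25 mm high, at the left. Origin: centre of its underside.

How it is judged:
By the outcome, as a careful person would: the job done as asked, in the order asked, and still so for the second after the job is handed in, while the arm keeps its last pose, push and grip.
It also fails if it takes over 43 s, if anything falls off the work surface, if the arm or the gripper's body presses on something with over 40 N, if the wrist force passes 120 N, or if a joint passes its speed limit or range.

## Working session

There is one attempt and no reset: what is moved stays moved. The work goes in short steps, Python scripts to look and compute and a shell command to move; the robot and the scene stay as the last step left them, time stands still between calls to the robot, and variables do not carry over. Pictures are saved under pics/ and viewed, at most 10 in all, crops included, and the job is handed in when it is done.

```bash
mkdir -p pics; ls; cat > h.py <<'E'
from bench import *
import numpy as np, cv2
def snap(n,f):
    p,d=grab_frame(n); cv2.imwrite('pics/'+f,p[:,:,::-1]); return p,d
def w2p(n,P):
    c=camera_info(n); f=240/np.tan(np.radians(c['fov_y'])/2)
    q=np.array(c['world_to_cam'])@np.append(P,1); return c['cx']+f*q[0]/-q[2], c['cy']-f*q[1]/-q[2]
def p2w(n,u,v,d):
    c=camera_info(n); f=240/np.tan(np.radians(c['fov_y'])/2)
    q=np.array([(u-c['cx'])*d/f,-(v-c['cy'])*d/f,-d*np.ones_like(d) if hasattr(d,'shape') else -d])
    M=np.linalg.inv(np.array(c['world_to_cam'])); return (M[:3,:3]@q).T+M[:3,3]
E
python3 - <<'E'
from h import *
o=get_obs(); print({k:np.round(v,3) for k,v in o.items()})
for n in('top','side'):
    snap(n,n+'0.png'); print({k:(np.round(v,3) if k!='world_to_cam' else np.round(v,2).tolist()) for k,v in camera_info(n).items() if not isinstance(v,str)})
    for t in('tube_viewer','carriage_grip','shutter','window','tape_roll','white_rack_1','marker'):
        try: print(n,t,[(np.round(r['location'],3).tolist(),round(r['conf'],2)) for r in find_in(n,t)[:2]])
        except Exception as e: print(t,e)
import bench; print([x for x in dir(bench) if x[0]!='_'])
E
```

```text
pics
{'clock': np.float64(0.0), 'qpos': array([ 1.161,  0.435,  0.025,  1.574, -0.012,  1.134, -0.075]), 'qvel': array([ 0.   ,  0.001, -0.001,  0.001, -0.002,  0.   , -0.   ]), 'tau': array([-1.0000e-03, -6.6785e+01,  9.8500e-01, -3.1446e+01, -6.0000e-02,
        4.3000e-02,  0.0000e+00]), 'ee_pos': array([ 0.189, -0.595,  0.24 ]), 'tool_rot': array([ 0.988,  0.153, -0.   , -0.001]), 'force': array([0.052, 1.089, 0.324]), 'moment': array([-0.001, -0.003,  0.038]), 'grasp_force': np.float64(0.0), 'grip_width': np.float64(0.092)}
{'fov_y': np.float64(54.352), 'cx': np.float64(318.374), 'cy': np.float64(239.008), 'world_to_cam': [[0.01, -1.0, -0.01, 0.11], [1.0, 0.01, 0.07, -0.47], [-0.07, -0.01, 1.0, -1.0], [0.0, 0.0, 0.0, 1.0]]}
top tube_viewer [([0.516, 0.061, 0.033], 0.65)]
top carriage_grip [([0.526, 0.126, 0.019], 0.83), ([0.513, 0.054, 0.031], 0.69)]
top shutter [([0.505, 0.016, 0.055], 0.59)]
top window [([0.511, 0.056, 0.032], 0.73)]
top tape_roll [([0.404, -0.017, 0.021], 0.79)]
top white_rack_1 [([0.332, -0.226, 0.062], 0.88)]
top marker [([0.599, 0.041, 0.011], 0.83)]
{'fov_y': np.float64(53.871), 'cx': np.float64(314.648), 'cy': np.float64(242.314), 'world_to_cam': [[-0.99, -0.13, -0.02, 0.46], [0.06, -0.56, 0.83, -0.04], [-0.12, 0.82, 0.56, -1.09], [0.0, 0.0, 0.0, 1.0]]}
side tube_viewer [([0.511, 0.079, 0.014], 0.76)]
side carriage_grip [([0.528, 0.151, 0.019], 0.87), ([0.512, 0.008, 0.054], 0.43)]
side shutter [([0.511, 0.015, 0.056], 0.81)]
side window []
side tape_roll [([0.526, 0.148, 0.021], 0.63), ([0.403, -0.008, 0.021], 0.53)]
side white_rack_1 [([0.335, -0.224, 0.055], 0.78)]
side marker [([0.6, 0.052, 0.009], 0.62)]
['PlanningError', 'camera_info', 'close_job', 'cut_out', 'find_in', 'get_obs', 'grab_frame', 'tip_reach']
```

View pics/top0.png

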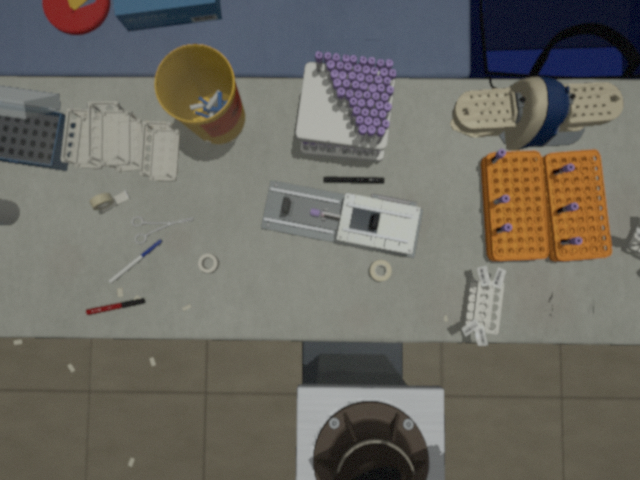

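View pics/side0.png

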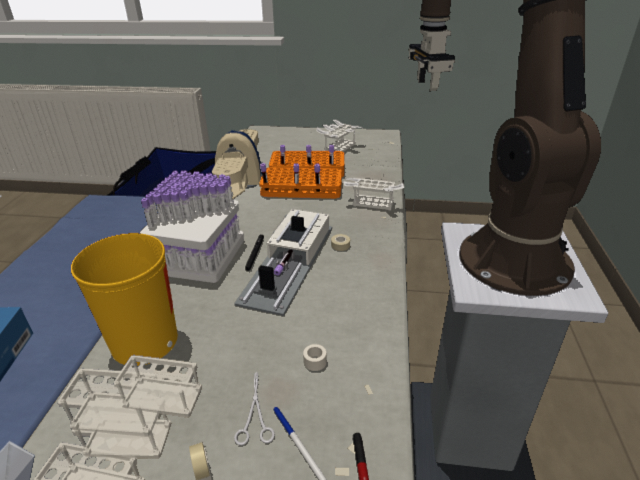

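The top view shows the viewer from (263,185) to (420,255), with the carriage handle near (286,206), the shutter grip near (370,220) and the tape roll at (380,270). The side view agrees. Next I'll measure the heights from depth.

```bash
cat > m.py <<'E'
from h import *
def cloud(n):
    p,d=grab_frame(n); v,u=np.mgrid[:480,:640]; k=d>0
    P=np.full((480,640,3),np.nan); c=p2w(n,u[k],v[k],d[k]); P[k]=c; return p,P
def band(P,lo,hi,box):
    q=P.reshape(-1,3); x0,x1,y0,y1=box
    return q[(q[:,2]>lo)&(q[:,2]<hi)&(q[:,0]>x0)&(q[:,0]<x1)&(q[:,1]>y0)&(q[:,1]<y1)]
E
python3 - <<'E'
from m import *
B=(.44,.59,-.15,.3)
for n in('top','side'):
    p,P=cloud(n)
    t=band(P,-.03,.03,(.42,.46,-.05,.3)); print(n,'table z',np.median(t[:,2]))
    for nm,lo,hi,b in(('hood',.044,.06,(.44,.59,-.15,.115)),('handle',.066,.083,(.44,.59,.12,.3)),('sgrip',.074,.095,(.44,.59,-.1,.1)),('base',.003,.018,B)):
        q=band(P,lo,hi,b)
        if len(q)<3: print(nm,len(q)); continue
        r=cv2.minAreaRect((q[:,:2]*1000).astype(np.float32))
        print(nm,len(q),q.mean(0).round(4),np.round(r[0],1),np.round(r[1],1),round(r[2],2),'ptp',q.min(0).round(3),q.max(0).round(3))
print(tip_reach if not callable(tip_reach) else tip_reach())
E
```

```text
top table z -0.001145952288299279
hood 3510 [ 0.5015 -0.0108  0.0507] [502.1 -11. ] [162.5 101.4] 79.53 ptp [ 0.44  -0.099  0.044] [0.565 0.076 0.06 ]
handle 100 [0.5379 0.1851 0.0736] [538.4 185.5] [14.2 29.9] 79.24 ptp [0.524 0.177 0.067] [0.553 0.194 0.08 ]
sgrip 106 [ 5.033e-01 -3.000e-04  8.390e-02] [503.9  -0.9] [14.1 30. ] 79.46 ptp [ 0.489 -0.008  0.075] [0.518 0.008 0.09 ]
base 3483 [0.5246 0.1356 0.0101] [515.5  75.4] [445.9 148.6] 89.91 ptp [ 0.441 -0.148  0.003] [0.59  0.298 0.018]
side table z -0.0012539443834896913
hood 1463 [0.5022 0.0032 0.0508] [504.  -10.2] [168.9 103. ] 79.38 ptp [ 0.44  -0.099  0.044] [0.567 0.079 0.06 ]
handle 94 [0.5395 0.1885 0.0723] [540.  186.1] [17.2 29.9] 84.29 ptp [0.525 0.176 0.066] [0.555 0.195 0.077]
sgrip 82 [0.5044 0.003  0.0816] [504.8   1.1] [17.9 30.3] 80.5 ptp [ 0.49  -0.008  0.074] [0.519 0.011 0.087]
base 2435 [0.5202 0.1408 0.0101] [519.8  75.1] [331.  111.4] 79.39 ptp [ 0.44  -0.079  0.003] [0.59  0.246 0.018]
0.014
```

Both cameras agree with the given sizes: yaw is 10.5°, the handle is at (0.539, 0.186) and the shutter grip at (0.504, 0.000). That puts the carriage at about 0.015. I'll move above the handle, with the jaws closing along viewer y.

```bash
python3 -m pendant '[[0.146,0.325,0,0,0,-0.061],[0.146,0.325,0,0,0,-0.061],[0.146,0.325,0,0,0,-0.061],[0.146,0.325,0,0,0,-0.061],[0.146,0.325,0,0,0,-0.061],[0.146,0.325,0,0,0,-0.061],[0.146,0.325,0,0,0,-0.061],[0.146,0.325,0,0,0,-0.061],[0.146,0.325,0,0,0,-0.061],[0.146,0.325,0,0,0,-0.061],[0.146,0.325,0,0,0,-0.061],[0.146,0.325,0,0,0,-0.061],[0.146,0.325,0,0,0,-0.061],[0.146,0.325,0,0,0,-0.061],[0.146,0.325,0,0,0,-0.061],[0.146,0.325,0,0,0,-0.061],[0,0,0,0,0,0],[0,0,0,0,0,0]]' 0 20
cat > s.py <<'E'
from m import *
from scipy.spatial.transform import Rotation as R
def st():
    o=get_obs(); r=R.from_quat(o['tool_rot']).as_matrix()
    print('t',round(float(o['clock']),2),'tcp',np.round(o['ee_pos'],4),'ydir',np.round(np.degrees(np.arctan2(r[1,1],r[0,1])),2),'z',r[:,2].round(3),'F',np.round(o['force'],1),'w',round(float(o['grip_width']),4),'g',round(float(o['grasp_force']),1),'q',np.round(o['qpos'],2)); return o
E
python3 - <<'E'
from s import *
st()
p,P=cloud('wrist'); cv2.imwrite('pics/w1.png',p[:,:,::-1])
for nm,lo,hi,b in(('hood',.044,.056,(.44,.59,-.15,.115)),('handle',.069,.083,(.44,.59,.12,.3)),('sgrip',.078,.095,(.44,.59,-.1,.1))):
    q=band(P,lo,hi,b)
    if len(q)<3: print(nm,len(q)); continue
    r=cv2.minAreaRect((q[:,:2]*1000).astype(np.float32)); print(nm,len(q),q.mean(0).round(4),np.round(r[0],1),np.round(r[1],1),round(r[2],2))
E
```

```text
clock: 3.15
ee_pos: [0.539, 0.1839, 0.2404]
tool_rot: [0.996, -0.09, -0.0, 0.0]
force: [0.1, -0.2, 1.1]
grip_width: 0.0917
grasp_force: 0.0
t 3.15 tcp [0.539  0.1839 0.2404] ydir -100.36 z [-0.001 -0.001 -1.   ] F [ 0.1 -0.2  1.1] w 0.0917 g 0.0 q [-0.12  0.38 -0.42  1.68  0.17  1.11 -2.33]
hood 17408 [ 0.5068 -0.0071  0.0507] [503.3 -11.6] [163.4 101.5] 79.41
handle 635 [0.541  0.1841 0.0746] [540.5 184.2] [13.8 29. ] 79.41
sgrip 812 [0.5067 0.     0.0842] [505.5  -1. ] [14.6 30. ] 79.75
```

```bash
python3 -m pendant '[[0.007,0.007,-0.3,0,0,0],[0,0,-0.3,0,0,0],[0,0,-0.3,0,0,0],[0,0,-0.28,0,0,0],[0,0,0,0,0,0]]' 0
python3 -m pendant '[[0,0,0,0,0,0],[0,0,0,0,0,0],[0,0,0,0,0,0],[0,0,0,0,0,0],[0,0,0,0,0,0],[0,0,0,0,0,0]]' 1 15; python3 -c 'from s import *;st()'
```

```text
clock: 3.82
ee_pos: [0.5382, 0.1826, 0.0615]
tool_rot: [0.996, -0.091, -0.002, 0.002]
force: [0.0, 0.5, -0.6]
grip_width: 0.092
grasp_force: 0.0
clock: 4.58
ee_pos: [0.5402, 0.1852, 0.0638]
tool_rot: [0.996, -0.091, -0.0, 0.0]
force: [-0.0, -0.1, 0.0]
grip_width: 0.0364
grasp_force: 0.0
t 4.58 tcp [0.5402 0.1852 0.0638] ydir -100.39 z [-0. -0. -1.] F [-0.  -0.1  0. ] w 0.0364 g 0.0 q [-0.17  0.58 -0.36  1.86  0.29  0.75 -2.44]
```

```bash
python3 -m pendant '[[0,0,0,0,0,0],[0,0,0,0,0,0],[0,0,0,0,0,0],[0,0,0,0,0,0]]' 1 15; python3 -m pendant '[[-0.012,-0.0655,0,0,0,0],[-0.012,-0.0655,0,0,0,0],[-0.012,-0.0655,0,0,0,0],[-0.012,-0.0655,0,0,0,0],[-0.012,-0.0655,0,0,0,0],[-0.012,-0.0655,0,0,0,0],[-0.012,-0.0655,0,0,0,0],[0,0,0,0,0,0],[0,0,0,0,0,0]]'; python3 -c 'from s import *;st()'
```

```text
clock: 5.08
ee_pos: [0.5401, 0.1853, 0.0637]
tool_rot: [0.996, -0.091, -0.0, 0.0]
force: [-0.7, 0.2, -1.2]
grip_width: 0.0141
grasp_force: 15.0
clock: 6.2
ee_pos: [0.5273, 0.1157, 0.0637]
tool_rot: [0.996, -0.091, -0.0, 0.001]
force: [-1.8, -1.9, 0.9]
grip_width: 0.0137
grasp_force: 15.0
t 6.2 tcp [0.5273 0.1157 0.0637] ydir -100.42 z [-0.001 -0.001 -1.   ] F [-1.8 -1.9  0.9] w 0.0137 g 15.0 q [-0.05  0.55 -0.36  1.94  0.29  0.71 -2.34]
```

```bash
for i in 1; do python3 -m pendant '[[-0.0012,-0.0066,0,0,0,0],[-0.0012,-0.0066,0,0,0,0],[-0.0012,-0.0066,0,0,0,0],[0,0,0,0,0,0]]'; python3 -m pendant '[[-0.0012,-0.0066,0,0,0,0],[-0.0012,-0.0066,0,0,0,0],[0,0,0,0,0,0]]';python3 -m pendant '[[-0.0012,-0.0066,0,0,0,0],[-0.0012,-0.0066,0,0,0,0],[0,0,0,0,0,0]]'; done | egrep 'pos|force|clock'
```

```text
clock: 6.7
ee_pos: [0.5269, 0.1138, 0.0637]
force: [-1.8, 2.4, -2.5]
grasp_force: 15.0
clock: 7.08
ee_pos: [0.5266, 0.1119, 0.0637]
force: [-1.1, 5.4, -3.2]
grasp_force: 15.0
clock: 7.45
ee_pos: [0.5266, 0.1118, 0.0638]
force: [-0.9, 9.8, -7.1]
grasp_force: 15.0
```

```bash
python3 -m pendant '[[0.001,0.0066,0,0,0,0],[0,0,0,0,0,0],[0,0,0,0,0,0]]' 0.74 ; python3 -m pendant '[[0,0,0.15,0,0,0],[0,0,0.3,0,0,0],[0,0,0.1,0,0,0],[0,0,0,0,0,0]]'; python3 - <<'E'
from s import *
st()
for n in('top','side','wrist'):
    p,P=cloud(n); cv2.imwrite(f'pics/{n}2.png',p[:,:,::-1])
    for nm,lo,hi,b in(('handle',.066,.080,(.49,.57,.09,.135)),('sgrip',.075,.092,(.47,.54,-.03,.03))):
        q=band(P,lo,hi,b)
        if len(q)<3: print(n,nm,len(q)); continue
        r=cv2.minAreaRect((q[:,:2]*1000).astype(np.float32)); print(n,nm,len(q),q.mean(0).round(4),np.round(r[0],1),np.round(r[1],1),round(r[2],2))
E
```

```text
clock: 7.82
ee_pos: [0.5269, 0.1098, 0.0639]
tool_rot: [0.996, -0.091, 0.0, 0.0]
force: [0.1, -0.7, -0.3]
grip_width: 0.024
grasp_force: 0.0
clock: 8.32
ee_pos: [0.5272, 0.1103, 0.1471]
tool_rot: [0.996, -0.091, 0.001, -0.0]
force: [0.3, 0.2, -0.2]
grip_width: 0.0241
grasp_force: 0.0
t 8.32 tcp [0.5272 0.1103 0.1471] ydir -100.42 z [ 0.002  0.    -1.   ] F [ 0.3  0.2 -0.2] w 0.0241 g 0.0 q [ 0.    0.43 -0.41  1.87  0.22  0.88 -2.27]
top handle 0
top sgrip 0
side handle 85 [0.526  0.1153 0.0722] [526.  114.1] [14.2 30.2] 78.3
side sgrip 80 [0.504  0.003  0.0818] [ 5.048e+02 -2.000e-01] [17.2 30.8] 78.84
wrist handle 1214 [0.5279 0.1117 0.0739] [526.7 111.8] [13.9 29.3] 79.33
wrist sgrip 1669 [0.5072 0.0008 0.0832] [505.7  -0.6] [14.5 29.8] 80.29
```

The handle stands about 114–115 mm from the shutter grip, and it stalled against its stop with the force rising, so the carriage is home. Next is the shutter grip.

```bash
python3 -m pendant '[[-0.05,-0.25,0,0,0,0],[-0.05,-0.25,0,0,0,0],[-0.047,-0.24,0,0,0,0],[0,0,-0.15,0,0,0],[0,0,-0.15,0,0,0],[0,0,-0.17,0,0,0],[0,0,0,0,0,0],[0,0,0,0,0,0],[0,0,0,0,0,0]]' 0.46 ; python3 - <<'E'
from s import *
st()
for n in('side',):
    p,P=cloud(n); cv2.imwrite('pics/side3.png',cv2.resize(p[180:320,200:380,::-1],None,fx=4,fy=4))
E
```

```text
clock: 9.6
ee_pos: [0.505, -0.0004, 0.0765]
tool_rot: [0.996, -0.091, 0.001, -0.0]
force: [0.8, 0.1, 0.6]
grip_width: 0.0495
grasp_force: 0.0
t 9.6 tcp [ 5.05e-01 -4.00e-04  7.65e-02] ydir -100.38 z [ 0.001  0.    -1.   ] F [0.8 0.1 0.6] w 0.0495 g 0.0 q [ 0.17  0.48 -0.36  2.02  0.26  0.69 -2.11]
```

View pics/side3.png

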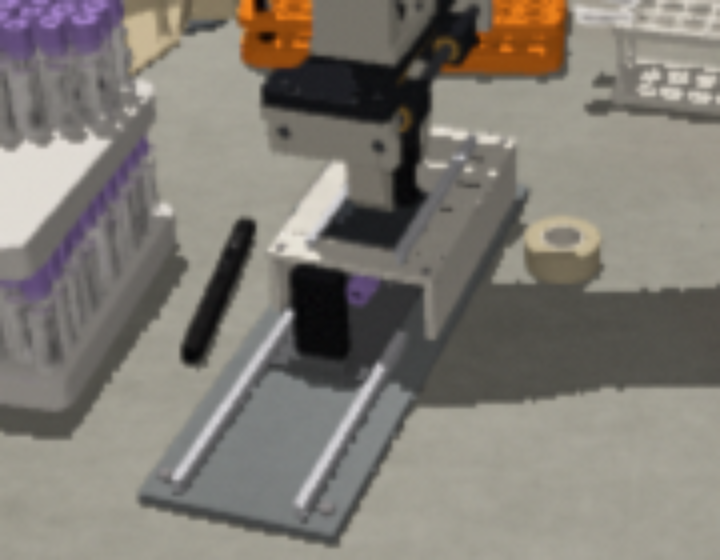

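The carriage is at the mouth, with its handle at crop (320,310). The fingers straddle the shutter grip at crop (375,180), and the tape and marker are untouched. Now I'll close the jaws.

```bash
python3 -m pendant '[[0,0,0,0,0,0],[0,0,0,0,0,0],[0,0,0,0,0,0],[0,0,0,0,0,0],[0,0,0,0,0,0],[0,0,0,0,0,0],[0,0,0,0,0,0]]' 1 30; python3 -c 'from s import *;st()'
```

```text
clock: 10.52
ee_pos: [0.5044, -0.0008, 0.0758]
tool_rot: [0.996, -0.091, -0.0, 0.0]
force: [-0.3, -2.0, 2.8]
grip_width: 0.014
grasp_force: 30.0
t 10.53 tcp [ 0.5044 -0.0008  0.0758] ydir -100.4 z [-0. -0. -1.] F [-0.3 -2.   2.8] w 0.014 g 30.0 q [ 0.17  0.48 -0.36  2.02  0.26  0.69 -2.11]
```

```bash
python3 -m pendant '[[-0.005,-0.026,0,0,0,0],[-0.005,-0.026,0,0,0,0],[-0.005,-0.026,0,0,0,0],[-0.005,-0.026,0,0,0,0],[-0.005,-0.026,0,0,0,0],[-0.005,-0.026,0,0,0,0],[-0.005,-0.026,0,0,0,0],[0,0,0,0,0,0],[0,0,0,0,0,0],[0,0,0,0,0,0]]'; python3 -c 'from s import *;st()'
```

```text
clock: 11.78
ee_pos: [0.4997, -0.0258, 0.0758]
tool_rot: [0.996, -0.09, 0.0, -0.001]
force: [2.1, 8.7, -2.2]
grip_width: 0.0138
grasp_force: 30.0
t 11.78 tcp [ 0.4997 -0.0258  0.0758] ydir -100.29 z [ 0.001  0.002 -1.   ] F [ 2.1  8.7 -2.2] w 0.0138 g 30.0 q [ 0.22  0.48 -0.36  2.03  0.26  0.68 -2.06]
```

```bash
python3 -m pendant '[[-0.003,-0.016,0,0,0,0],[-0.003,-0.016,0,0,0,0],[0,0,0,0,0,0],[0,0,0,0,0,0],[0,0,0,0,0,0]]'; python3 - <<'E'
from s import *
st()
p,P=cloud('wrist'); cv2.imwrite('pics/w4.png',p[:,:,::-1])
p,P=cloud('side'); cv2.imwrite('pics/side4.png',cv2.resize(p[180:290,240:350,::-1],None,fx=5,fy=5,interpolation=cv2.INTER_CUBIC))
# expected pixels: window corners mid, hood top plane; origin O
O=np.array([.508,.0188]);yv=np.array([.182,.983]);xv=np.array([.983,-.182])
for y in(-29,0,29): print(y,[np.round((np.array(w2p('side',np.append(O+xv*x/1e3+yv*y/1e3,.0505)))-[240,180])*5) for x in(-16.5,16.5)])
E
```

```text
clock: 12.4
ee_pos: [0.4989, -0.0304, 0.0758]
tool_rot: [0.996, -0.09, 0.001, -0.001]
force: [2.0, 7.3, -2.4]
grip_width: 0.0136
grasp_force: 30.0
t 12.4 tcp [ 0.4989 -0.0304  0.0758] ydir -100.28 z [ 0.001  0.003 -1.   ] F [ 2.   7.3 -2.4] w 0.0136 g 30.0 q [ 0.23  0.48 -0.37  2.03  0.26  0.68 -2.05]
-29 [array([328., 244.]), array([263., 233.])]
0 [array([307., 276.]), array([241., 265.])]
29 [array([286., 309.]), array([219., 297.])]
```

View pics/side4.png

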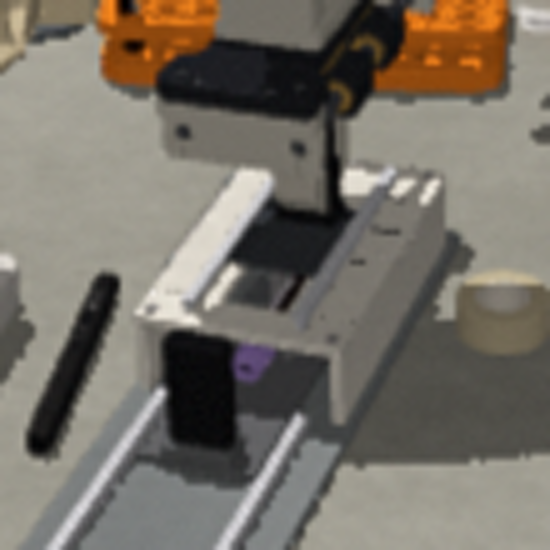

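View pics/w4.png

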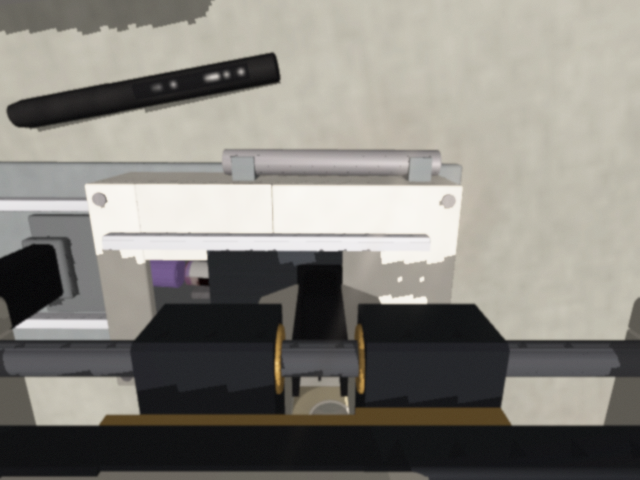

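In the side crop the shutter's edge runs from (240,265) to (310,275), which matches the projected mid-window line. In the wrist view the window's +y end is at column 150 and the shutter edge at column 209. I'll check that against the projection.

```bash
python3 - <<'E'
from s import *
O=np.array([.508,.0188]);yv=np.array([.182,.983]);xv=np.array([.983,-.182])
for y,z in((51,.05),(29,.05),(0,.0535),(0,.05),(-111,.05)): print(y,z,np.round(w2p('wrist',np.append(O+xv*.012+yv*y/1e3,z))))
o=st(); 
p,P=cloud('wrist')
for v in(262,285): print([(u,P[v,u].round(4),round(float((P[v,u,:2]-O)@yv*1e3),1)) for u in(120,151,206,211)])
E
```

```text
51 0.05 [ 97. 270.]
29 0.05 [146. 270.]
0 0.0535 [207. 273.]
0 0.05 [209. 271.]
-111 0.05 [454. 272.]
t 12.5 tcp [ 0.4989 -0.0304  0.0758] ydir -100.28 z [ 0.001  0.003 -1.   ] F [ 1.9  8.1 -2.9] w 0.0142 g 30.0 q [ 0.23  0.48 -0.37  2.03  0.26  0.68 -2.05]
[(120, array([0.531 , 0.0551, 0.0503]), 39.9), (151, array([0.5223, 0.0529, 0.0275]), 36.2), (206, array([0.5165, 0.0263, 0.0246]), 8.9), (211, array([0.5249, 0.0134, 0.0541]), -2.2)]
[(120, array([0.52  , 0.0592, 0.0495]), 41.9), (151, array([0.5165, 0.0466, 0.0466]), 28.9), (206, array([0.5053, 0.0282, 0.0283]), 8.7), (211, array([0.514 , 0.0164, 0.0534]), -1.2)]
```

```bash
python3 -m pendant '[[0,0,0,0,0,0],[0,0,0,0,0,0],[0,0,0,0,0,0],[0,0,0,0,0,0]]' && python3 -c 'from bench import *;print(close_job())'
```

```text
clock: 13.05
ee_pos: [0.4989, -0.0304, 0.0758]
tool_rot: [0.996, -0.09, 0.001, -0.001]
force: [1.9, 8.2, -2.0]
grip_width: 0.0139
grasp_force: 30.0
the job is handed in; nothing more can be done
None
```

I slid the carriage home against its stop with the shutter still shut, then drew the shutter about 30 mm to half open; the arm still holds it there, and I handed the job in at 13 s without touching anything else on the table.

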